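# Load the casting moulds from the stack of cut glass

## Task

Load the kiln moulds for the next firing: take the stack of cut glass apart piece by piece from the top and lay each piece flat in the mould it was cut for - the disc in the small round mould, the square in the square mould, and the two slant-ended pieces together in the long rectangular mould, turned so that their slanting ends face each other and both lie flat in its recess. Set the glass down, do not let it drop, and leave the hexagon that is already in its mould as it is.

Things in the scene. Friction and masses are not known exactly. Their poses are not given: they have to be found in the camera images.
- disc_piece: Disc, 40 mm diameter, opaque teal glass 18 mm thick, about 57 g, lying flat; top of the stack of four at the start, on the square piece. Origin: underside, at the disc's centre; z up.
- square_piece: Square plate, 46 x 46 mm, opaque teal glass 18 mm thick, about 95 g, lying flat; second from the top of the stack. Origin: underside, at its centre; x and y along its sides; z up.
- short_piece: Slant-ended plate, opaque teal glass 18 mm thick, about 150 g; third in stack. Two parallel sides 60 mm apart, 70 and 40 mm long; one end square, the other slanting. x runs along the parallel sides from the square to the slanting end; the 70 mm side is at -y. Origin: underside, midway between those sides, 27.5 mm from the square end; z up. Grip it across them, 6 mm nearer the square end.
- long_piece: Slant-ended plate like the short one, opaque teal glass 18 mm thick, about 230 g; bottom of the stack, on the bench. Parallel sides 60 mm apart, 100 (at -y) and 70 mm long; x from the square to the slanting end. Origin: underside, midway between those sides, 42.5 mm from the square end; z up. With the slants together, one plate turned half round, the two make a 60 x 140 mm rectangle.
- disc_mould: Fixed round cream ceramic mould, 86 mm across, 20 mm high, on a 15 mm thick kiln shelf. Recess in its top: round, 56 mm across, 8 mm deep. Origin: centre of its underside, z up: recess floor 12 mm above it, rim 20 mm above it, so glass in a recess stands 10 mm above the rim.
- square_mould: Fixed square cream ceramic mould, 88 x 88 mm, 20 mm high, on the kiln shelf. Recess in its top: 62 x 62 mm, 8 mm deep. Origin: centre of its underside, x and y along its sides, z up: recess floor 12 mm above it, rim 20 mm above it.
- tray_mould: Fixed rectangular cream ceramic mould, 184 x 100 mm, 20 mm high, on the kiln shelf. Recess in its top: 160 (along x) x 76 mm, 8 mm deep. Origin: centre of its underside, x along its length, z up: recess floor 12 mm above it, rim 20 mm above it. It takes both slant-ended plates end to end, either one at either end.
- hex_piece: Hexagon, 64 mm across corners, opaque teal glass 18 mm thick, already lying in its own round ceramic mould (104 mm across, 20 mm high, recess 80 mm across) among the other moulds; to be left as it is. Origin: underside, at its centre; z up.
There are look-alikes about, which are no part of the job. What is shaped like the short_piece but blue, pink or yellow is not meant.

How it is judged:
By the outcome, as a careful person would: the job done as asked, in the order asked, and still so for the second after the job is handed in, with the robot touching nothing.
It also fails if it takes over 115 s, if anything falls off the work surface, if the arm or the gripper's body presses on something with over 40 N, if the wrist force passes 120 N, or if a joint passes its speed limit or range.

## Robot

A 7-joint arm with a two-finger parallel gripper is mounted at the origin on the work surface. World frame = base frame: x ahead of the robot, y to its left, z up, the work surface at z = 0. Lengths are in m, angles in degrees, forces in N, time in s.
With the tool pointing down it reaches from about 0.425 to 0.95 m from the base axis. Payload 4.7 kg.
Tool frame: the origin (TCP) lies midway between the tips of the shut fingers; the grasp point (between the pads) lies 19 mm behind it (r.hold_point_z is the distance from the TCP to the grasp point, in m); z points along the fingers, y is the direction in which the jaws open and shut (so a half turn about z gives the same grasp; the last joint's range is limited). The gripper opens to 85 mm and grips with 20 to 120 N. Pads are 22 mm wide; open, the fingers measure 114 mm over their backs; the gripper's body (76 mm by 85 mm) begins 54 mm behind the grasp point. The pads swing forward as they close: fully open they stand 13 mm farther back than shut.
Start: joints at [-74.651, 26.849, -2.785, 87.806, 1.381, 65.374, -4.715], TCP at [0.197, 0.646, 0.231] pointing down, gripper open.
Joint ranges: [-148.3, 148.3], [-19.14, 114.17], [-79.39, 73.82], [5.75, 140.21], [-59.74, 239.74], [12.07, 113.84], [-152.46, 152.46]. Speed limits (degrees/s): [147.25, 147.25, 180, 180, 180, 180, 180].

## Interface

Orientations are given as a 3x3 rotation matrix whose columns are the frame's x, y, z axes.
In Python, from cell import monitor, optics, job, r gives the robot as it stands.
- The arm moves only by the tool arm_command, never from a script. Its argument "increments" is a list of rows, each a list of 7 numbers: the turn, a rotation vector about the tool's x, y, z in degrees, then the shift along the tool's x, y, z in cm, then the closure, from 0 (fully open) to 1 (shut). In form: [[wx, wy, wz, x, y, z, fingers], ...]. A call has 1 to 8 rows; each row is the pose to reach, as a shift and turn from the pose measured when the call began, along the tool's axes at that moment; what a row does not reach only later rows make up. A row lasts 1/12 s, in which the tool goes at most 41.7 mm and 7.16 degrees, less where a joint would pass 70% of its speed; a pose out of reach is approached as far as the arm can. A call with a gripper value outside its range is refused whole. The fingers move at their own pace and stop on an object; "squeeze" is the grip in N (left out, the last holds). Time passes only in rows, so rows that repeat a pose let the fingers close. It gives the time, the measured TCP pose, the force and the opening at its end, in the units of the state.
- monitor.observe(): the state, without advancing time (a new reading comes with each control period).
- optics.snapshot(name): name is "scene" or "top"; returns a dict with "img" (400x640x3 uint8, blue, green, red), "fx", "fy", "cx", "cy" (pixels), "pose" (4x4, takes a point from camera to world coordinates). Camera axes: x right, y up, looking along -z (the intrinsics and any distortion apply to the point x, -y, -z); pixel columns grow to the right and rows downward; lengths in m; the calibration is good to about 2 mm. A picture is of the moment at which its call begins. There is no depth.
- job.sign_off(): hands the job in, once; it reports no verdict.
The state is a dict: "t": time; "qpos": joint angles; "qvel": joint speeds; "joint_torque": joint torques, N m; "eef_pos": TCP position; "orientation": TCP orientation; "force": force on the tool from outside, world axes, zero at the start; "torque": the same for the moment, N m; "opening": finger opening in m.
Only numpy, scipy, OpenCV 4.12 (cv2) and the standard library are available. Lean on these libraries where they do the work, as an engineer would, in place of code of your own. Each camera call takes 0.05 s, during which the arm holds its last target. There are 200 camera calls.

## Working session

There is one attempt and no reset: what is moved stays moved. The work goes in short steps, Python scripts to look and compute and a tool call to move; the robot and the scene stay as the last step left them, time stands still between calls to the robot, and variables do not carry over. Pictures are saved under pics/ and viewed, about 12 in all and at most 16, crops included, and the job is handed in when it is done.

Besides the shell and the picture viewer there is one more tool, called after "Request:" as a command line: name --pt "numbers of a row" for each row, then --argument value for the rest. arm_command: Moves the arm, as the interface text tells. Its arguments: {"type":"object","properties":{"increments":{"type":"array"},"squeeze":{"type":"number"}},"required":["increments"]}

```bash
mkdir -p pics; ls
python3 - <<'E'
from cell import monitor, optics, job, r
import cv2,numpy as np
for n in("scene","top"):
    s=optics.snapshot(n); cv2.imwrite(f"pics/{n}0.png",s["img"]); print(n,{k:(np.round(v,4).tolist() if k=="pose" else v) for k,v in s.items() if k!="img"})
print(monitor.observe()); print(r.hold_point_z)
E
```

```text
pics
scene {'fx': 454.5970212783099, 'fy': 454.5970212783099, 'cx': 324.8904740336363, 'cy': 193.10516197748873, 'pose': [[0.865, -0.3443, 0.3651, 0.9017], [0.5018, 0.5838, -0.6382, -0.7973], [0.0066, 0.7352, 0.6778, 0.7774], [0.0, 0.0, 0.0, 1.0]]}
top {'fx': 364.0281312849423, 'fy': 364.0281312849423, 'cx': 318.39799017151637, 'cy': 194.45975032040695, 'pose': [[-0.0279, 0.9891, -0.1449, 0.3649], [-0.9995, -0.0253, 0.0196, -0.1215], [0.0158, 0.1453, 0.9893, 1.0112], [0.0, 0.0, 0.0, 1.0]]}
{'t': 0.1, 'qpos': array([-74.64986419,  26.89153927,  -2.78469121,  87.86704333,
         1.38328454,  65.37544128,  -4.7149768 ]), 'qvel': array([-0.08410037, -0.03764666,  0.04076399, -0.14065256, -0.01894063,
        0.05605136, -0.04234738]), 'joint_torque': array([ 3.39553271e-04, -5.11521041e+01, -4.71653778e-02, -2.38391984e+01,
        1.07811365e-02,  4.40004864e-03, -4.35831168e-06]), 'eef_pos': array([0.19725861, 0.64498313, 0.23037867]), 'orientation': array([[-9.56292147e-01,  2.92412644e-01, -4.18403719e-04],
       [ 2.92412927e-01,  9.56290639e-01, -1.70141295e-03],
       [-9.73990990e-05, -1.74939450e-03, -9.99998465e-01]]), 'force': array([-0.21104498, -0.82581952,  0.26400201]), 'torque': array([0.02671084, 0.03219819, 0.0325864 ]), 'opening': 0.08546141590756776}
0.0187
```

View pics/scene0.png

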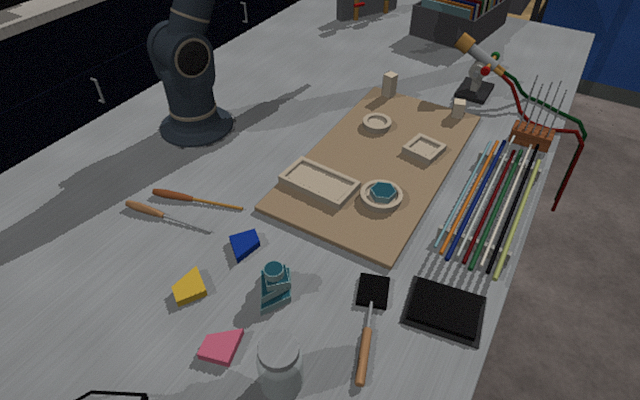

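View pics/top0.png

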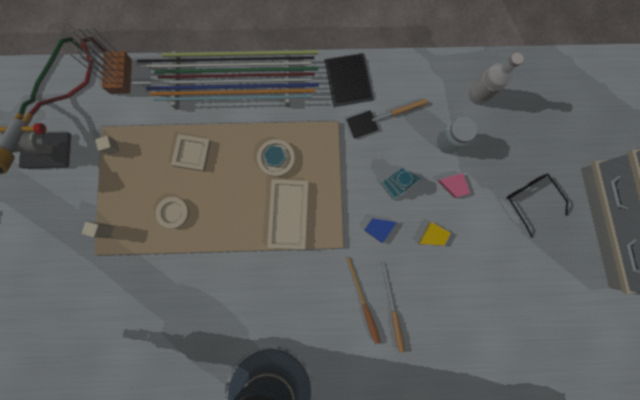

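The stack is at about top (402,182) / scene (275,285). In the scene view the moulds are: small round (376,124), square (425,150), tray (319,182), and hex (381,193), which stays put. The blue, yellow and pink pieces are look-alikes. I'll enlarge these areas to confirm.

Run:
```python
import cv2,numpy as np
a=cv2.imread("pics/top0.png");b=cv2.imread("pics/scene0.png")
def crop(im,x,y,w,h,s):
    c=cv2.resize(im[y:y+h,x:x+w],None,fx=s,fy=s,interpolation=cv2.INTER_CUBIC)
    c=cv2.convertScaleAbs(c,alpha=1.4,beta=20)
    for i in range(0,w,10):
        cv2.line(c,(i*s,0),(i*s,6 if (x+i)%50 else 14),(0,0,255),1)
        if (x+i)%10==0: cv2.putText(c,str(x+i),(i*s,24),0,.35,(0,0,255),1)
    for j in range(0,h,10):
        cv2.line(c,(0,j*s),(6,j*s),(0,0,255),1); cv2.putText(c,str(y+j),(8,j*s+4),0,.35,(0,0,255),1)
    return c
A=crop(a,380,160,40,50,10);B=crop(b,250,250,50,70,8)
H=max(A.shape[0],B.shape[0]);f=lambda c:cv2.copyMakeBorder(c,0,H-c.shape[0],0,0,0)
cv2.imwrite("pics/stack.png",np.hstack([f(A),f(B)]))
cv2.imwrite("pics/moulds.png",crop(b,270,100,190,120,4))
cv2.imwrite("pics/mouldst.png",crop(a,150,120,170,140,4))
```

```text
(no output)
```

View pics/stack.png

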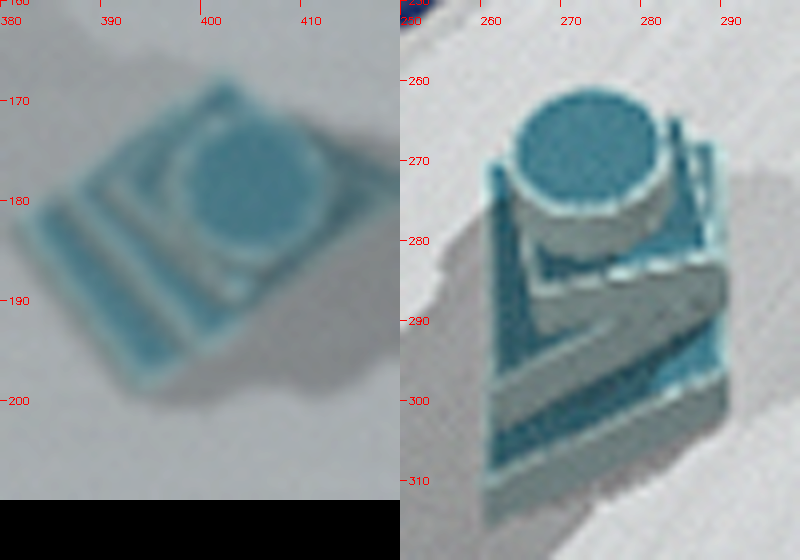

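View pics/mouldst.png

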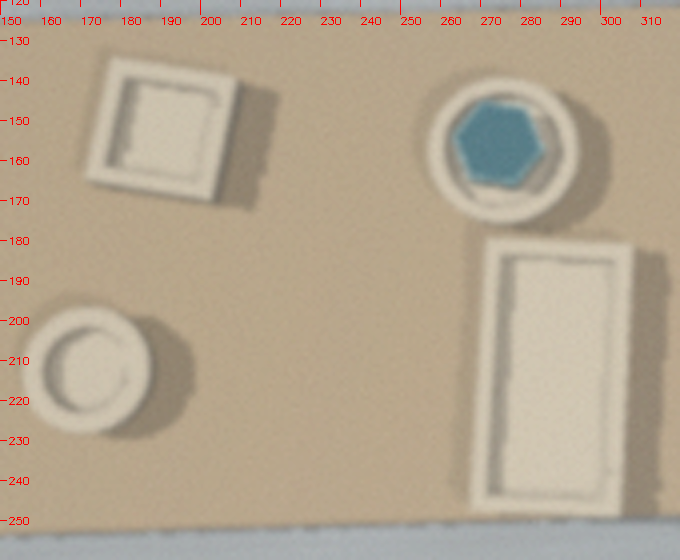

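View pics/moulds.png

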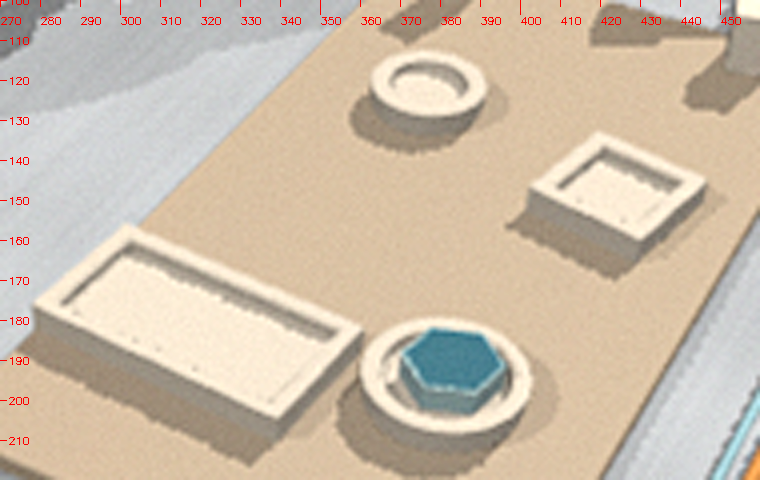

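The crops show the disc at top (405,179) / scene (274,269), with the square, short and long pieces under it. All are teal, so this is the stack meant. The empty round, square and tray moulds are clearly separate from the hexagon's. Next I'll fit poses and make rectified views of the stack.

```bash
cat > h.py <<'E'
import cv2,numpy as np
from scipy.optimize import least_squares
C={'scene':(454.597,324.89,193.105,np.array([[0.865,-0.3443,0.3651,0.9017],[0.5018,0.5838,-0.6382,-0.7973],[0.0066,0.7352,0.6778,0.7774]])),
'top':(364.028,318.398,194.46,np.array([[-0.0279,0.9891,-0.1449,0.3649],[-0.9995,-0.0253,0.0196,-0.1215],[0.0158,0.1453,0.9893,1.0112]]))}
def proj(n,P):
    f,cx,cy,T=C[n]; p=(np.atleast_2d(P)-T[:,3])@T[:,:3]
    return np.c_[cx-f*p[:,0]/p[:,2], cy+f*p[:,1]/p[:,2]]
def back(n,uv,z):
    f,cx,cy,T=C[n]; uv=np.atleast_2d(uv); d=np.c_[(uv[:,0]-cx)/f,-(uv[:,1]-cy)/f,-np.ones(len(uv))]@T[:,:3].T
    return (T[:,3]+d*((z-T[2,3])/d[:,2])[:,None])[:,:2]
def rect(n,im,x0,y0,w,z,s):  # up = +x, left = +y ; s px/mm, centre x0,y0
    N=int(w*s); c=np.array([[x0+w/2e3,y0+w/2e3,z],[x0+w/2e3,y0-w/2e3,z],[x0-w/2e3,y0-w/2e3,z],[x0-w/2e3,y0+w/2e3,z]])
    M=cv2.getPerspectiveTransform(proj(n,c).astype('f4'),np.array([[0,0],[N,0],[N,N],[0,N]],'f4'))
    o=cv2.convertScaleAbs(cv2.warpPerspective(im,M,(N,N),flags=cv2.INTER_CUBIC),alpha=1.4,beta=20)
    for i in range(0,int(w),20):
        cv2.putText(o,f"{int(round(y0*1e3+w/2-i))}",(int(i*s),10),0,.35,(0,0,255),1);cv2.line(o,(int(i*s),12),(int(i*s),18),(0,0,255),1)
        cv2.putText(o,f"{int(round(x0*1e3+w/2-i))}",(0,int(i*s)+4),0,.35,(255,0,255),1)
    return o
E
python3 - <<'E'
from h import *
sq={'top':[(178,134.5),(209.5,139.5),(203.25,170.5),(171.5,165)],'scene':[(420,133),(446.75,146),(429.25,160),(402,146.75)]}
tr={'top':[(271.75,179.25),(308.25,181),(305.25,249),(267.5,247.5)],'scene':[(301.75,156.5),(360.5,182.5),(338.75,205),(278.25,176.25)]}
for nm,o in(('sq',sq),('tr',tr)):
  for n in o:
    b=back(n,np.array(o[n])-.375,.035)*1e3; e=np.diff(np.r_[b,b[:1]],axis=0)
    print(nm,n,b.mean(0).round(1),np.hypot(*e.T).round(0),np.degrees(np.arctan2(e[:,1],e[:,0])).round(1))
print('disc mould',back('top',(171.6,211.9),.035)*1e3,back('scene',(376.9,120.9),.035)*1e3)
d=back('top',(404.8,178.5),.072)[0]; d2=back('scene',(273.2,268.4),.072)[0];print('disc',d*1e3,d2*1e3)
a=cv2.imread("pics/top0.png");b=cv2.imread("pics/scene0.png")
c=(d+d2)/2
cv2.imwrite('pics/rect.png',np.vstack([np.hstack([rect(n,im,*c,120,z,2.4) for z in(.018,.036)]) for n,im in(('top',a),('scene',b))]))
E
```

```text
sq top [634.8 207.4] [88. 88. 88. 87.] [-100.6  169.8   78.6  -10. ]
sq scene [639.1 203.1] [88. 85. 86. 88.] [ -13.4 -103.2  168.6   77.9]
tr top [458.7 -57.3] [ 99. 183. 100. 184.] [-94.2 176.2  86.1  -4. ]
tr scene [462.5 -61. ] [181.  98. 181.  98.] [ -4.4 -94.6 175.7  85.4]
disc mould [[470.79737134 253.02949296]] [[476.58681284 247.30451493]]
disc [ 539.12642782 -368.9088153 ] [ 543.47582054 -370.30985344]
```

View pics/rect.png

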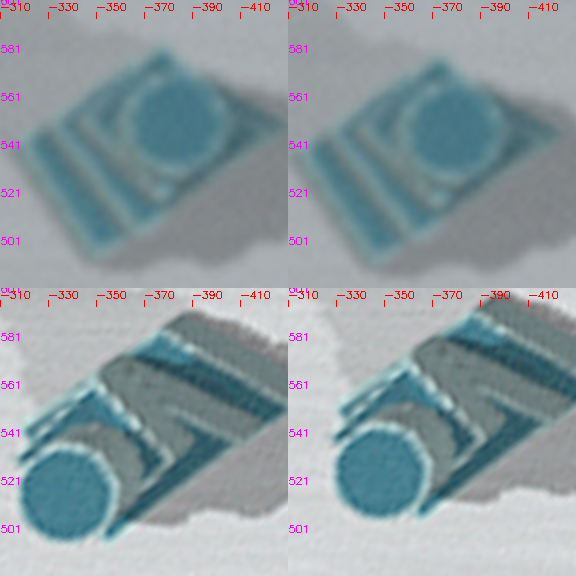

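```bash
cat > goto.py <<'E'
# usage: goto.py x,y,z,psi ...   chain of way-points (mm, deg; psi = world yaw of tool y): each relative to the previous one
import sys,numpy as np
from cell import monitor
from scipy.spatial.transform import Rotation as R
s=monitor.observe(); p=np.array(s["eef_pos"])*1e3; O=np.array(s["orientation"])
print("t",round(s["t"],2),"p",p.round(1),"psi",round(np.degrees(np.arctan2(O[1,1],O[0,1])),1),"q7",s["qpos"][6].round(0),"F",np.round(s["force"],1),"open",round(s["opening"]*1e3,1))
for a in sys.argv[1:]:
    x,y,z,k=map(float,a.split(',')); k=np.radians(k)
    Y=np.array([np.cos(k),np.sin(k),0]); Z=np.array([0,0,-1.]); T=np.c_[np.cross(Y,Z),Y,Z]
    print(a,"->",np.round(R.from_matrix(O.T@T).as_rotvec(degrees=True),1).tolist(),np.round(O.T@(np.array([x,y,z])-p)/10,2).tolist())
    p,O=np.array([x,y,z]),T
E
python3 goto.py 443,513,200,49 600,260,200,23 640,-50,200,-4 600,-300,200,-27 541,-370,120,-34
```

```text
t 0.1 p [197.3 645.  230.4] psi 73.0 q7 -5.0 F [-0.2 -0.8  0.3] open 85.5
443,513,200,49 -> [-0.1, 0.0, 24.0] [-27.36, -5.43, 3.05]
600,260,200,23 -> [0.0, 0.0, 26.0] [-28.45, -8.79, 0.0]
640,-50,200,-4 -> [0.0, 0.0, 27.0] [-30.1, -8.43, 0.0]
600,-300,200,-27 -> [0.0, 0.0, 23.0] [-25.22, -2.25, 0.0]
541,-370,120,-34 -> [0.0, 0.0, 7.0] [-8.92, -2.08, 8.0]
```

Request:
arm_command --pt "0 0 3 -3.4 -0.7 0.4 0" --pt "0 0 6 -6.8 -1.4 0.8 0" --pt "0 0 9 -10.2 -2.1 1.2 0" --pt "0 0 12 -13.6 -2.8 1.6 0" --pt "0 0 15 -17 -3.4 2 0" --pt "0 0 18 -20.5 -4.1 2.4 0" --pt "0 0 21 -24 -4.8 2.7 0" --pt "0 0 24 -27.4 -5.4 3 0"

```text
t: 0.77
eef_pos: [0.4448, 0.5116, 0.1998]
orientation: [[-0.753, 0.658, -0.001], [0.658, 0.753, -0.003], [-0.001, -0.003, -1.0]]
force: [-0.2, 0.1, 0.4]
opening: 0.0857
```

Request:
arm_command --pt "0 0 3.2 -3.6 -1.1 0 0" --pt "0 0 6.5 -7.1 -2.2 0 0" --pt "0 0 9.7 -10.7 -3.3 0 0" --pt "0 0 13 -14.2 -4.4 0 0" --pt "0 0 16.2 -17.8 -5.5 0 0" --pt "0 0 19.5 -21.4 -6.6 0 0" --pt "0 0 22.7 -25 -7.7 0 0" --pt "0 0 26 -28.5 -8.8 0 0"

```text
t: 1.43
eef_pos: [0.6019, 0.2558, 0.2]
orientation: [[-0.385, 0.923, -0.002], [0.923, 0.385, -0.003], [-0.002, -0.003, -1.0]]
force: [0.4, 0.0, -0.5]
opening: 0.0854
```

```bash
python3 goto.py 640,-50,200,-4 600,-300,200,-27 541,-370,120,-34
```

```text
t 1.43 p [601.9 255.8 200. ] psi 22.7 q7 2.0 F [ 0.4  0.  -0.5] open 85.4
640,-50,200,-4 -> [-0.1, 0.2, 26.7] [-29.68, -8.27, 0.09]
600,-300,200,-27 -> [0.0, 0.0, 23.0] [-25.22, -2.25, 0.0]
541,-370,120,-34 -> [0.0, 0.0, 7.0] [-8.92, -2.08, 8.0]
```

Request:
arm_command --pt "0 0 3.3 -3.7 -1 0 0" --pt "0 0 6.7 -7.4 -2 0 0" --pt "0 0 10 -11.1 -3 0 0" --pt "0 0 13.4 -14.8 -4.1 0 0" --pt "0 0 16.7 -18.5 -5.2 0 0" --pt "0 0 20 -22.2 -6.2 0 0" --pt "0 0 23.4 -26 -7.2 0 0" --pt "0 0 26.7 -29.7 -8.3 0 0"

```text
t: 2.1
eef_pos: [0.6395, -0.052, 0.2006]
orientation: [[0.073, 0.997, -0.002], [0.997, -0.073, -0.003], [-0.003, -0.002, -1.0]]
force: [1.0, 0.7, 0.3]
opening: 0.0852
```

Request:
arm_command --pt "0 0 3 -3.2 -0.3 0 0" --pt "0 0 6 -6.3 -0.6 0 0" --pt "0 0 9 -9.5 -0.9 0 0" --pt "0 0 11.5 -12.6 -1.1 0 0" --pt "0 0 14.4 -15.8 -1.4 0 0" --pt "0 0 17.3 -19 -1.7 0 0" --pt "0 0 20 -22.2 -2 0 0" --pt "0 0 23 -25.2 -2.2 0 0"

```text
t: 2.77
eef_pos: [0.5982, -0.3034, 0.201]
orientation: [[0.46, 0.888, -0.003], [0.888, -0.46, -0.003], [-0.004, -0.001, -1.0]]
force: [0.2, -0.9, -0.5]
opening: 0.0853
```

```bash
python3 goto.py 541.5,-369.5,120,-34 541.5,-369.5,62,-34
```

```text
t 2.77 p [ 598.2 -303.4  201. ] psi -27.4 q7 11.0 F [ 0.2 -0.9 -0.5] open 85.3
541.5,-369.5,120,-34 -> [-0.1, 0.2, 6.6] [-8.45, -1.98, 8.14]
541.5,-369.5,62,-34 -> [0.0, 0.0, 0.0] [0.0, 0.0, 5.8]
```

Request:
arm_command --pt "0 0 2 -2 -0.5 2 0" --pt "0 0 4 -4 -1 4 0" --pt "0 0 6 -6.5 -1.5 6 0" --pt "0 0 6.6 -8.4 -2 8.1 0" --pt "0 0 6.6 -8.45 -2 9.5 0" --pt "0 0 6.6 -8.45 -2 10.5 0" --pt "0 0 6.6 -8.45 -2 10.6 0" --pt "0 0 6.6 -8.45 -2 10.6 0"

```text
t: 3.43
eef_pos: [0.5425, -0.3679, 0.0949]
orientation: [[0.556, 0.831, -0.003], [0.831, -0.556, -0.002], [-0.003, -0.002, -1.0]]
force: [0.2, 0.8, -0.5]
opening: 0.0853
```

```bash
python3 goto.py 541.5,-369.5,62,-34
python3 - <<'E'
from h import *
from cell import optics
o=[]
for n,(x,y,w,h) in dict(top=(360,140,90,90),scene=(230,200,90,130)).items():
    im=optics.snapshot(n)["img"]; cv2.imwrite(f"pics/{n}1.png",im)
    o.append(cv2.resize(cv2.convertScaleAbs(im[y:y+h,x:x+w],alpha=1.3,beta=20),None,fx=4,fy=4,interpolation=2))
o[0]=cv2.copyMakeBorder(o[0],0,160,0,0,0); cv2.imwrite("pics/hover.png",np.hstack(o))
E
```

```text
t 3.43 p [ 542.5 -367.9   94.9] psi -33.8 q7 16.0 F [ 0.2  0.8 -0.5] open 85.3
541.5,-369.5,62,-34 -> [-0.1, 0.2, 0.2] [-0.18, 0.01, 3.29]
```

View pics/hover.png

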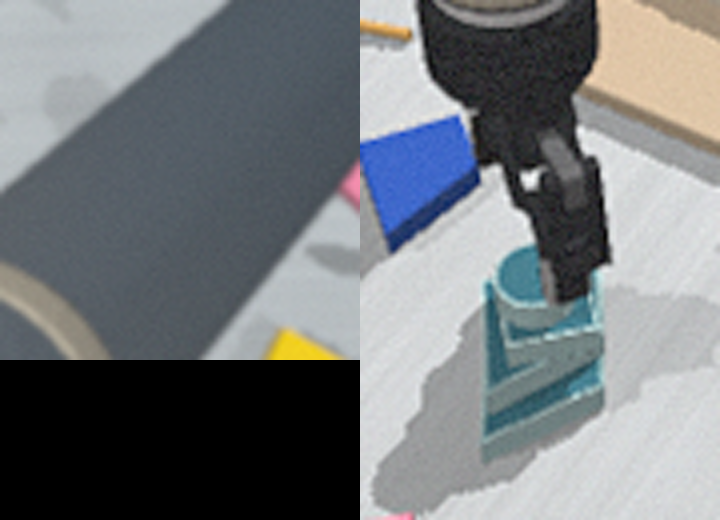

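The near fingertip shows at about scene (284,274), with the disc right between the jaws. I'll check its projection against the calibration.

Run:
```python
from h import *
c=np.array([.5425,-.3679]);y=np.array([.831,-.556]);x=np.array([.556,.831])
for w in(.0425,.057):
  for s in(-.011,.011):
    print(w,s,(proj('scene',np.r_[c+w*y+s*x,.108])-[230,200])*4+[360,0])
print((proj('scene',np.r_[.5415,-.3695,.072])-[230,200])*4+[360,0])
```

```text
0.0425 -0.011 [[539.906641   295.45034367]]
0.0425 0.011 [[584.67345567 278.58344251]]
0.057 -0.011 [[551.75673055 318.91052066]]
0.057 0.011 [[596.93801663 301.64368916]]
[[530.33470188 270.81857193]]
```

Request:
arm_command --pt "0 0 0 -0.2 0 0.8 0" --pt "0 0 0 -0.2 0 1.6 0" --pt "0 0 0 -0.2 0 2.4 0" --pt "0 0 0 -0.2 0 3 0" --pt "0 0 0 -0.2 0 3.3 0" --pt "0 0 0 -0.2 0 3.3 0.3" --pt "0 0 0 -0.2 0 3.3 0.4" --pt "0 0 0 -0.2 0 3.3 0.5" --squeeze 35

```text
t: 4.2
eef_pos: [0.542, -0.3707, 0.0635]
orientation: [[0.557, 0.831, -0.001], [0.831, -0.557, -0.004], [-0.003, 0.001, -1.0]]
force: [-0.0, -0.9, 0.3]
opening: 0.0516
```

Request:
arm_command --pt "0 0 0 0 0 0 0.6" --pt "0 0 0 0 0 0 0.7" --pt "0 0 0 0 0 0 0.8" --pt "0 0 0 0 0 0 0.9" --pt "0 0 0 0 0 0 1" --pt "0 0 0 0 0 0 1" --pt "0 0 0 0 0 0 1" --pt "0 0 0 0 0 0 1"

```text
t: 4.87
eef_pos: [0.5423, -0.3711, 0.0641]
orientation: [[0.557, 0.831, 0.0], [0.831, -0.557, -0.004], [-0.003, 0.003, -1.0]]
force: [0.2, -0.1, 5.2]
opening: 0.0377
```

```bash
python3 goto.py 541,-369,160,-34 610,-200,160,-18 600,60,160,6 473.5,250,160,28 473.5,250,36,28
```

```text
t 4.87 p [ 542.3 -371.1   64.1] psi -33.8 q7 17.0 F [ 0.2 -0.1  5.2] open 37.7
541,-369,160,-34 -> [0.1, 0.2, 0.2] [0.07, -0.21, -9.59]
610,-200,160,-18 -> [0.0, 0.0, -16.0] [17.87, -3.73, 0.0]
600,60,160,6 -> [0.0, 0.0, -24.0] [24.42, -8.99, 0.0]
473.5,250,160,28 -> [0.0, 0.0, -22.0] [20.22, -10.59, 0.0]
473.5,250,36,28 -> [0.0, 0.0, 0.0] [0.0, 0.0, 12.4]
```

Request:
arm_command --pt "0 0 0 0 0 -0.3 1" --pt "0 0 0 0 0 -0.8 1" --pt "0 0 0 0 0 -1.4 1" --pt "0 0 0 0 0 -2 1" --pt "0 0 0 0 0 -3 1" --pt "0 0 0 0 0 -4 1" --pt "0 0 0 0 0 -4 1" --pt "0 0 0 0 0 -4 1"

```text
t: 5.53
eef_pos: [0.5429, -0.3713, 0.1053]
orientation: [[0.557, 0.831, 0.002], [0.831, -0.557, -0.005], [-0.003, 0.005, -1.0]]
force: [0.5, 0.3, -0.6]
opening: 0.0377
```

```bash
python3 goto.py
cat > look.py <<'E'
import sys
from h import *
from cell import optics
tag=sys.argv[1]; o=[]; H=0
for a in sys.argv[2:]:
    n,x,y,w,h,s=a.split(','); x,y,w,h,s=map(int,(x,y,w,h,s))
    im=optics.snapshot(n)["img"]; cv2.imwrite(f"pics/{n}_{tag}.png",im)
    c=cv2.resize(cv2.convertScaleAbs(im[y:y+h,x:x+w],alpha=1.3,beta=20),None,fx=s,fy=s,interpolation=2)
    for i in range(0,w,10): cv2.putText(c,str(x+i),(i*s,10),0,.33,(0,0,255),1);cv2.line(c,(i*s,11),(i*s,16),(0,0,255),1)
    for j in range(10,h,10): cv2.putText(c,str(y+j),(6,j*s+4),0,.33,(0,0,255),1);cv2.line(c,(0,j*s),(5,j*s),(0,0,255),1)
    o.append(c); H=max(H,c.shape[0])
cv2.imwrite(f"pics/{tag}.png",np.hstack([cv2.copyMakeBorder(c,0,H-c.shape[0],0,4,0) for c in o]))
E
python3 look.py lift1 scene,240,220,70,100,6
```

```text
t 5.53 p [ 542.9 -371.3  105.3] psi -33.8 q7 16.0 F [ 0.5  0.3 -0.6] open 37.7
```

View pics/lift1.png

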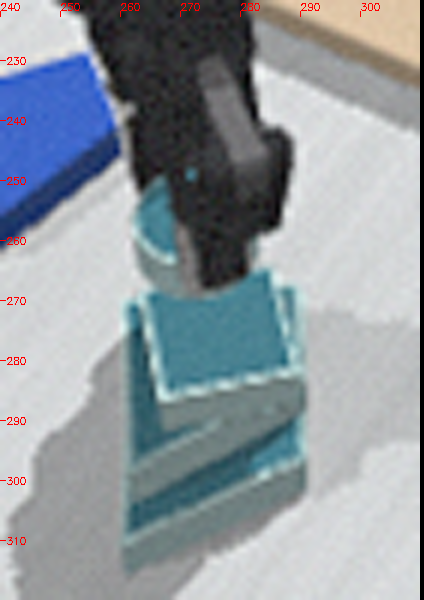

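The disc is held clear of the square (scene crop, disc near (270,258)) and the stack is undisturbed. The fingertips show low on the disc, at about (275,267), so I'll check their depth.

Run:
```python
from h import *
c=np.array([.5429,-.3713]);y=np.array([.831,-.557]);x=np.array([.557,.831])
for z in(.095,.1,.1053,.11):
  print(z,[proj('scene',np.r_[c+w*y+s*x,z]).round(1).tolist()[0] for w in(.019,.032) for s in(-.011,.011)])
print('disc bottom rim near / top near', [[proj('scene',np.r_[c+np.array([.0,-.02]) ,z]).round(1).tolist()[0]] for z in (.095,.113)])
```

```text
0.095 [[270.0, 270.3], [280.9, 266.3], [272.5, 275.4], [283.5, 271.3]]
0.1 [[269.7, 268.7], [280.8, 264.6], [272.3, 273.8], [283.4, 269.6]]
0.1053 [[269.5, 266.9], [280.6, 262.8], [272.1, 272.0], [283.2, 267.8]]
0.11 [[269.3, 265.3], [280.4, 261.2], [271.9, 270.4], [283.1, 266.2]]
disc bottom rim near / top near [[[265.6, 268.4]], [[264.8, 262.3]]]
```

```bash
python3 goto.py 610,-200,140,-18 600,50,140,6 473.5,250,120,28 473.5,250,60,28
```

```text
t 5.58 p [ 542.5 -370.9  104.5] psi -33.8 q7 16.0 F [-1.  -0.6 -0.6] open 38.0
610,-200,140,-18 -> [0.2, 0.2, -15.8] [17.95, -3.9, -3.62]
600,50,140,6 -> [0.0, 0.0, -24.0] [23.47, -8.68, 0.0]
473.5,250,120,28 -> [0.0, 0.0, -22.0] [21.21, -10.49, 2.0]
473.5,250,60,28 -> [0.0, 0.0, 0.0] [0.0, 0.0, 6.0]
```

Request:
arm_command --pt "0 0 0 0 0 -1 1" --pt "0 0 -2 2 -0.4 -2.2 1" --pt "0 0 -4.5 5 -1.1 -3 1" --pt "0 0 -7 8 -1.8 -3.6 1" --pt "0 0 -9.5 11 -2.4 -3.6 1" --pt "0 0 -12 14 -3 -3.6 1" --pt "0 0 -14 16.3 -3.5 -3.6 1" --pt "0 0 -15.8 18 -3.9 -3.6 1"

```text
t: 6.25
eef_pos: [0.6114, -0.1963, 0.14]
orientation: [[0.305, 0.952, 0.001], [0.952, -0.305, -0.003], [-0.003, 0.002, -1.0]]
force: [0.1, 0.0, -0.5]
opening: 0.0379
```

Request:
arm_command --pt "0 0 -3 2.9 -1.1 0 1" --pt "0 0 -6 5.9 -2.2 0 1" --pt "0 0 -9 8.8 -3.3 0 1" --pt "0 0 -12 11.7 -4.3 0 1" --pt "0 0 -15 14.7 -5.4 0 1" --pt "0 0 -18 17.6 -6.5 0 1" --pt "0 0 -21 20.5 -7.6 0 1" --pt "0 0 -24 23.5 -8.7 0 1"

```text
t: 6.92
eef_pos: [0.5998, 0.0545, 0.1395]
orientation: [[-0.11, 0.994, 0.001], [0.994, 0.11, -0.004], [-0.004, 0.001, -1.0]]
force: [-0.3, 0.4, 0.0]
opening: 0.0375
```

Request:
arm_command --pt "0 0 -3 3 -1.5 0 1" --pt "0 0 -6 6 -3 0 1" --pt "0 0 -9 9 -4.5 0 1" --pt "0 0 -12 12 -6 0.5 1" --pt "0 0 -15 15 -7.4 1 1" --pt "0 0 -18 18 -8.9 1.5 1" --pt "0 0 -20 20 -9.9 1.8 1" --pt "0 0 -22 21.2 -10.5 2 1"

```text
t: 7.58
eef_pos: [0.4702, 0.2558, 0.1183]
orientation: [[-0.48, 0.878, -0.0], [0.878, 0.48, -0.004], [-0.003, -0.002, -1.0]]
force: [-0.1, 0.2, 0.1]
opening: 0.0377
```

```bash
python3 goto.py 473.5,250,48,28 473.5,250,37,28
```

```text
t 7.58 p [470.2 255.8 118.3] psi 28.7 q7 2.0 F [-0.1  0.2  0.1] open 37.7
473.5,250,48,28 -> [-0.1, 0.2, 0.7] [-0.65, 0.03, 7.04]
473.5,250,37,28 -> [0.0, 0.0, 0.0] [0.0, 0.0, 1.1]
```

Lower to just above the recess (disc underside about 38 mm, rim 35 mm) and check the alignment.

Request:
arm_command --pt "0 0 0 -0.3 0 1.2 1" --pt "0 0 0 -0.65 0 2.5 1" --pt "0 0 0 -0.65 0 4 1" --pt "0 0 0 -0.65 0 5.3 1" --pt "0 0 0 -0.65 0 6.4 1" --pt "0 0 0 -0.65 0 7 1" --pt "0 0 0 -0.65 0 7 1" --pt "0 0 0 -0.65 0 7 1"

```text
t: 8.25
eef_pos: [0.4737, 0.2495, 0.0484]
orientation: [[-0.479, 0.878, -0.0], [0.878, 0.479, -0.004], [-0.003, -0.002, -1.0]]
force: [-0.1, 0.2, -0.3]
opening: 0.0376
```

```bash
python3 goto.py 473.5,250,37,28; python3 look.py m1 scene,340,70,70,70,7
python3 - <<'E'
from h import *
s=np.load if 0 else None
a=cv2.imread('pics/scene_m1.png').astype(int)
m=((a[...,0]-a[...,2])>25)[60:150,330:420]; print(np.argwhere(m).mean(0)[::-1]+[330,60],m.sum())
E
```

```text
t 8.25 p [473.7 249.5  48.4] psi 28.6 q7 4.0 F [-0.1  0.2 -0.3] open 37.6
473.5,250,37,28 -> [-0.1, 0.2, 0.6] [0.06, 0.01, 1.14]
[376.46875  114.609375] 64
```

View pics/m1.png

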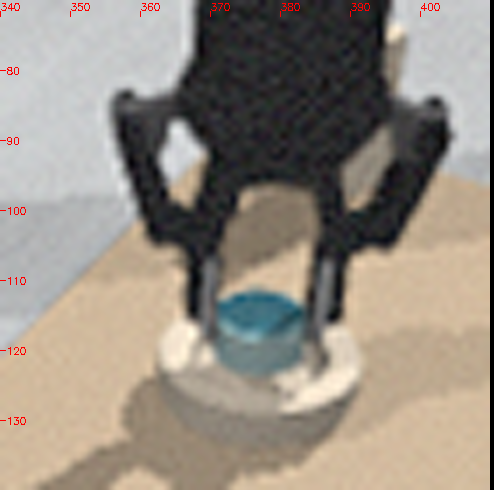

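Disc at scene (377,115) over the rim centre (377,121), centred to within about 3 mm. I'll shift 1.5 mm toward the camera and set it down.

```bash
python3 goto.py 475,248.5,37.5,28.6
```

```text
t 8.3 p [473.9 249.8  48.8] psi 28.6 q7 4.0 F [ 0.3 -0.3 -0.5] open 37.9
475,248.5,37.5,28.6 -> [-0.1, 0.2, 0.0] [-0.16, 0.04, 1.13]
```

Request:
arm_command --pt "0 0 0 -0.1 0 0.2 1" --pt "0 0 0 -0.15 0 0.4 1" --pt "0 0 0 -0.15 0 0.6 1" --pt "0 0 0 -0.15 0 0.75 1" --pt "0 0 0 -0.15 0 0.9 1" --pt "0 0 0 -0.15 0 1 1" --pt "0 0 0 -0.15 0 1.05 1" --pt "0 0 0 -0.15 0 1.1 1"

```text
t: 8.97
eef_pos: [0.4746, 0.2484, 0.0377]
orientation: [[-0.479, 0.878, 0.001], [0.878, 0.479, -0.003], [-0.003, -0.001, -1.0]]
force: [0.5, -1.0, -0.5]
opening: 0.0381
```

Request:
arm_command --pt "0 0 0 0 0 0.03 1" --pt "0 0 0 0 0 0.06 1" --pt "0 0 0 0 0 0.09 1" --pt "0 0 0 0 0 0.12 1" --pt "0 0 0 0 0 0.12 1"

```text
t: 9.38
eef_pos: [0.4746, 0.2485, 0.0371]
orientation: [[-0.479, 0.878, 0.0], [0.878, 0.479, -0.003], [-0.003, -0.001, -1.0]]
force: [-1.4, -0.9, 4.9]
opening: 0.0378
```

Contact (4.9 N). Release.

Request:
arm_command --pt "0 0 0 0 0 0 0.5" --pt "0 0 0 0 0 0 0.4" --pt "0 0 0 0 0 0 0.2" --pt "0 0 0 0 0 0 0" --pt "0 0 0 0 0 -1 0" --pt "0 0 0 0 0 -3 0" --pt "0 0 0 0 0 -6 0" --pt "0 0 0 0 0 -9 0"

```text
t: 10.05
eef_pos: [0.4741, 0.2483, 0.1281]
orientation: [[-0.479, 0.878, -0.001], [0.878, 0.479, -0.004], [-0.003, -0.003, -1.0]]
force: [-0.3, 0.4, 0.4]
opening: 0.0854
```

```bash
python3 look.py m1b scene,250,240,60,80,6 scene,350,100,50,50,7; python3 goto.py 600,50,160,6 610,-200,160,-18 541,-371,160,-34
```

```text
t 10.15 p [477.8 250.4 132.3] psi 28.6 q7 3.0 F [ 0.8 -0.8  1. ] open 85.6
600,50,160,6 -> [0.5, 0.0, 22.6] [-23.45, 1.16, -2.71]
610,-200,160,-18 -> [0.0, 0.0, 24.0] [-24.97, -1.62, 0.0]
541,-371,160,-34 -> [0.0, 0.0, 16.0] [-18.4, -1.28, 0.0]
```

View pics/m1b.png

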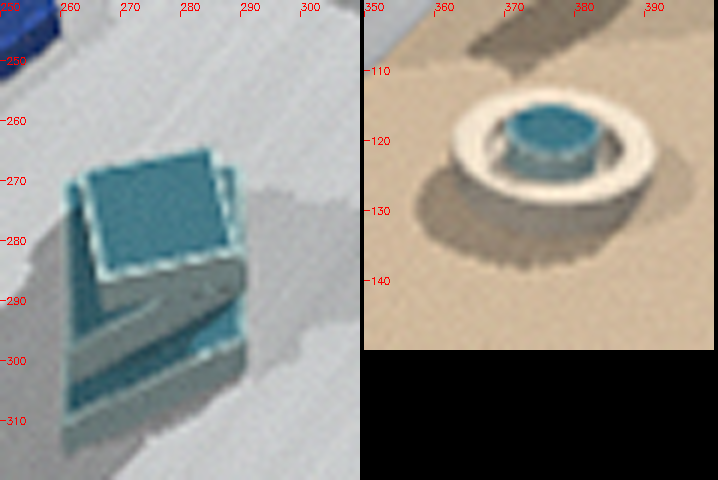

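The disc lies flat in its mould at scene (376,121). The bare square's top corners are at scene (264,269), (285,265), (289,282) and (267,285).

Run:
```python
from h import *
q=np.array([(264.2,268.9),(285,265.2),(289.3,281.8),(267.2,285.6)])-.42
b=back('scene',q,.054)*1e3; e=np.diff(np.r_[b,b[:1]],axis=0)
print(b.round(0).tolist(),b.mean(0),np.hypot(*e.T),np.degrees(np.arctan2(e[:,1],e[:,0])))
for z,q in((.018,[(261.3,308.7),(290.5,297)]),(.036,[(261.3,298)]),(.018,[(289,268)]),(.036,[(289,268)])):print(z,back('scene',np.array(q)-.42,z)*1e3)
```

```text
[[518.0, -369.0], [549.0, -340.0], [579.0, -370.0], [547.0, -399.0]] [ 548.12911274 -369.56223989] [41.79999727 41.93274872 42.93007538 41.26569948] [  43.22391702  -44.71566868 -137.63256027  133.75478484]
0.018 [[ 550.82374206 -428.89383949]
 [ 584.73371342 -378.02852075]]
0.036 [[ 545.0598301  -418.26572428]]
0.018 [[ 542.53675351 -319.58978273]]
0.036 [[ 551.04997242 -330.9129114 ]]
```

Request:
arm_command --pt "0 0 2.8 -2.9 0.1 -0.5 0" --pt "0 0 5.6 -5.9 0.3 -1 0" --pt "0 0 8.5 -8.8 0.4 -1.5 0" --pt "0 0 11.3 -11.7 0.6 -2 0" --pt "0 0 14 -14.6 0.7 -2.5 0" --pt "0 0 17 -17.6 0.9 -2.7 0" --pt "0 0 20 -20.5 1 -2.7 0" --pt "0 0 22.6 -23.4 1.2 -2.7 0"

```text
t: 10.82
eef_pos: [0.6005, 0.0492, 0.1602]
orientation: [[-0.102, 0.995, 0.009], [0.995, 0.102, 0.003], [0.002, 0.009, -1.0]]
force: [0.1, -0.4, 0.4]
opening: 0.0853
```

Request:
arm_command --pt "0 0 3 -3.1 -0.2 0 0" --pt "0 0 6 -6.2 -0.4 0 0" --pt "0 0 9 -9.3 -0.6 0 0" --pt "0 0 12 -12.4 -0.8 0 0" --pt "0 0 15 -15.6 -1 0 0" --pt "0 0 18 -18.7 -1.2 0 0" --pt "0 0 21 -21.8 -1.4 0 0" --pt "0 0 24 -25 -1.6 0 0"

```text
t: 11.48
eef_pos: [0.6097, -0.2022, 0.1595]
orientation: [[0.313, 0.95, 0.009], [0.95, -0.313, 0.003], [0.006, 0.007, -1.0]]
force: [0.5, -0.2, 0.3]
opening: 0.0855
```

```bash
python3 goto.py 546,-369,80,-46 546,-369,44,-46
```

```text
t 11.48 p [ 609.7 -202.2  159.5] psi -18.3 q7 12.0 F [ 0.5 -0.2  0.3] open 85.5
546,-369,80,-46 -> [0.3, -0.4, 27.7] [-17.88, -0.88, 7.84]
546,-369,44,-46 -> [0.0, 0.0, 0.0] [0.0, 0.0, 3.6]
```

Request:
arm_command --pt "0 0 4 -2.5 0 0 0" --pt "0 0 8 -5.5 -0.2 0.5 0" --pt "0.1 -0.1 12 -9 -0.4 1.5 0" --pt "0.2 -0.2 16 -12.5 -0.6 3 0" --pt "0.3 -0.4 20 -15.5 -0.8 4.5 0" --pt "0.3 -0.4 24 -17.5 -0.9 6 0" --pt "0.3 -0.4 27.7 -17.9 -0.9 7 0" --pt "0.3 -0.4 27.7 -17.9 -0.9 7.8 0"

```text
t: 12.15
eef_pos: [0.5436, -0.3712, 0.0791]
orientation: [[0.722, 0.691, -0.002], [0.691, -0.722, -0.0], [-0.002, -0.001, -1.0]]
force: [-0.4, -0.1, -0.5]
opening: 0.0852
```

```bash
python3 goto.py 546,-369,44,-46
```

```text
t 12.15 p [ 543.6 -371.2   79.1] psi -46.3 q7 7.0 F [-0.4 -0.1 -0.5] open 85.2
546,-369,44,-46 -> [-0.1, 0.1, -0.3] [0.33, 0.01, 3.51]
```

Request:
arm_command --pt "0 0 0 0.2 0 1 0" --pt "0 0 0 0.3 0 2 0" --pt "0 0 0 0.3 0 3 0" --pt "0 0 0 0.3 0 3.5 0.1" --pt "0 0 0 0.3 0 3.5 0.2" --pt "0 0 0 0.3 0 3.5 0.3" --pt "0 0 0 0.3 0 3.5 0.4" --pt "0 0 0 0.3 0 3.5 0.45"

```text
t: 12.82
eef_pos: [0.5461, -0.3693, 0.0449]
orientation: [[0.722, 0.692, -0.001], [0.692, -0.722, -0.001], [-0.001, 0.0, -1.0]]
force: [-0.7, 0.6, -0.4]
opening: 0.0469
```

Request:
arm_command --pt "0 0 0 0 0 0 0.55" --pt "0 0 0 0 0 0 0.65" --pt "0 0 0 0 0 0 0.8" --pt "0 0 0 0 0 0 1" --pt "0 0 0 0 0 0 1" --pt "0 0 0 0 0 0 1"

```text
t: 13.32
eef_pos: [0.5462, -0.3694, 0.0451]
orientation: [[0.722, 0.692, -0.0], [0.692, -0.722, -0.001], [-0.001, 0.0, -1.0]]
force: [-0.6, 0.8, 2.3]
opening: 0.0451
```

Request:
arm_command --pt "0 0 0 0 0 -0.3 1" --pt "0 0 0 0 0 -0.8 1" --pt "0 0 0 0 0 -1.6 1" --pt "0 0 0 0 0 -3 1" --pt "0 0 0 0 0 -5 1" --pt "0 0 0 0 0 -7 1" --pt "0 0 0 0 0 -9 1" --pt "0 0 0 0 0 -9.5 1"

```text
t: 13.98
eef_pos: [0.5478, -0.3711, 0.1449]
orientation: [[0.723, 0.691, 0.006], [0.691, -0.723, -0.005], [0.001, 0.007, -1.0]]
force: [-0.7, -0.8, -0.4]
opening: 0.0445
```

```bash
python3 goto.py 640,-180,140,-36 680,60,140,-24 637,205,120,-11.5 637,205,50,-11.5
```

```text
t 13.98 p [ 547.8 -371.1  144.9] psi -46.3 q7 4.0 F [-0.7 -0.8 -0.4] open 44.5
640,-180,140,-36 -> [0.4, -0.0, -10.3] [19.87, -7.44, 0.45]
680,60,140,-24 -> [0.0, 0.0, -12.0] [21.77, -10.87, 0.0]
637,205,120,-11.5 -> [0.0, 0.0, -12.5] [11.5, -9.83, 2.0]
637,205,50,-11.5 -> [0.0, 0.0, 0.0] [0.0, 0.0, 7.0]
```

Request:
arm_command --pt "0 0 -1 1.7 -0.6 0 1" --pt "0 0 -2.3 4.2 -1.5 0.1 1" --pt "0.1 0 -3.6 7 -2.6 0.2 1" --pt "0.2 0 -5 9.8 -3.6 0.3 1" --pt "0.2 0 -6.4 12.6 -4.7 0.4 1" --pt "0.3 0 -7.8 15.4 -5.7 0.4 1" --pt "0.4 0 -9.2 17.8 -6.6 0.4 1" --pt "0.4 0 -10.3 19.9 -7.4 0.4 1"

```text
t: 14.65
eef_pos: [0.6412, -0.1775, 0.1404]
orientation: [[0.585, 0.811, 0.0], [0.811, -0.585, 0.001], [0.001, -0.0, -1.0]]
force: [0.3, 0.3, -2.1]
opening: 0.0452
```

Request:
arm_command --pt "0 0 -1.5 2.7 -1.3 0 1" --pt "0 0 -3 5.4 -2.7 0 1" --pt "0 0 -4.5 8.1 -4 0 1" --pt "0 0 -6 10.9 -5.4 0 1" --pt "0 0 -7.5 13.6 -6.8 0 1" --pt "0 0 -9 16.3 -8.1 0 1" --pt "0 0 -10.5 19 -9.5 0 1" --pt "0 0 -12 21.8 -10.9 0 1"

```text
t: 15.32
eef_pos: [0.6801, 0.0642, 0.1407]
orientation: [[0.403, 0.915, -0.0], [0.915, -0.403, 0.0], [0.0, -0.0, -1.0]]
force: [0.2, -0.4, -0.4]
opening: 0.0446
```

Request:
arm_command --pt "0 0 -2 2 -1.6 0.2 1" --pt "0 0 -4 4 -3.2 0.5 1" --pt "0 0 -6 6 -4.8 0.8 1" --pt "0 0 -8 8 -6.5 1.2 1" --pt "0 0 -10 9.6 -8 1.5 1" --pt "0 0 -12 11 -9.2 1.8 1" --pt "0 0 -12.5 11.5 -9.8 2 1" --pt "0 0 -12.5 11.5 -9.8 2 1"

```text
t: 15.98
eef_pos: [0.6354, 0.2115, 0.12]
orientation: [[0.192, 0.981, -0.002], [0.981, -0.192, 0.001], [0.001, -0.002, -1.0]]
force: [-0.9, 0.1, -1.7]
opening: 0.0448
```

```bash
python3 goto.py 638,204.5,46,-11.5 638,204.5,36,-11.5
```

```text
t 15.98 p [635.4 211.5 120. ] psi -11.0 q7 -18.0 F [-0.9  0.1 -1.7] open 44.8
638,204.5,46,-11.5 -> [-0.1, -0.0, 0.5] [-0.64, 0.4, 7.4]
638,204.5,36,-11.5 -> [0.0, 0.0, 0.0] [0.0, 0.0, 1.0]
```

Request:
arm_command --pt "0 0 0.2 -0.3 0.2 1.2 1" --pt "0 0 0.5 -0.65 0.4 2.7 1" --pt "0 0 0.5 -0.65 0.4 4.3 1" --pt "0 0 0.5 -0.65 0.4 5.7 1" --pt "0 0 0.5 -0.65 0.4 6.7 1" --pt "0 0 0.5 -0.65 0.4 7.2 1" --pt "0 0 0.5 -0.65 0.4 7.4 1" --pt "0 0 0.5 -0.65 0.4 7.4 1"

```text
t: 16.65
eef_pos: [0.6381, 0.204, 0.0457]
orientation: [[0.201, 0.98, -0.002], [0.98, -0.201, 0.001], [0.0, -0.002, -1.0]]
force: [0.3, -0.6, -2.3]
opening: 0.0449
```

```bash
python3 goto.py 638,204.5,36,-11.5; python3 look.py m2 scene,390,100,70,70,7
```

```text
t 16.65 p [638.1 204.   45.7] psi -11.6 q7 -16.0 F [ 0.3 -0.6 -2.3] open 44.9
638,204.5,36,-11.5 -> [-0.1, -0.0, -0.1] [0.05, -0.01, 0.97]
```

View pics/m2.png

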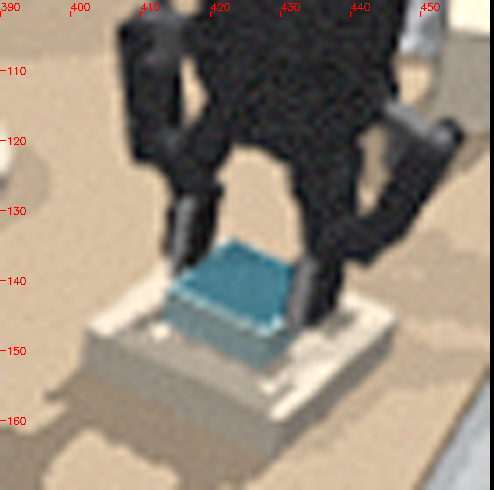

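The square hangs over the recess with its near corner at about (427,152), where (427,153.6) is ideal, so it is about 2 mm off. I'll lower it with a small shift.

Request:
arm_command --pt "0 0 0 -0.1 0.1 0.2 1" --pt "0 0 0 -0.15 0.1 0.4 1" --pt "0 0 0 -0.15 0.1 0.6 1" --pt "0 0 0 -0.15 0.1 0.75 1" --pt "0 0 0 -0.15 0.1 0.85 1" --pt "0 0 0 -0.15 0.1 0.92 1" --pt "0 0 0 -0.15 0.1 0.97 1" --pt "0 0 0 -0.15 0.1 1.02 1"

```text
t: 17.37
eef_pos: [0.6391, 0.2027, 0.0362]
orientation: [[0.2, 0.98, -0.001], [0.98, -0.2, 0.001], [0.001, -0.001, -1.0]]
force: [-1.1, -0.7, 3.2]
opening: 0.0448
```

Request:
arm_command --pt "0 0 0 0 0 0.03 0.45" --pt "0 0 0 0 0 0 0.3" --pt "0 0 0 0 0 0 0.15" --pt "0 0 0 0 0 0 0" --pt "0 0 0 0 0 -1 0" --pt "0 0 0 0 0 -3 0" --pt "0 0 0 0 0 -6 0" --pt "0 0 0 0 0 -9 0"

```text
t: 18.03
eef_pos: [0.6387, 0.2023, 0.1272]
orientation: [[0.201, 0.98, -0.002], [0.98, -0.201, 0.001], [0.0, -0.002, -1.0]]
force: [1.5, 0.4, 0.1]
opening: 0.0854
```

```bash
python3 look.py m2b scene,250,240,60,80,6 scene,390,115,70,60,6; python3 goto.py 680,20,160,-2 640,-200,160,20 548,-362,100,33
```

```text
t 18.13 p [643.1 203.  132.8] psi -11.6 q7 -18.0 F [ 0.  -0.1 -0. ] open 85.1
680,20,160,-2 -> [0.5, -0.4, -9.6] [-17.17, 7.31, -2.78]
640,-200,160,20 -> [0.0, 0.0, -22.0] [-22.13, -3.23, 0.0]
548,-362,100,33 -> [0.0, 0.0, -13.0] [-12.08, -14.19, 6.0]
```

View pics/m2b.png

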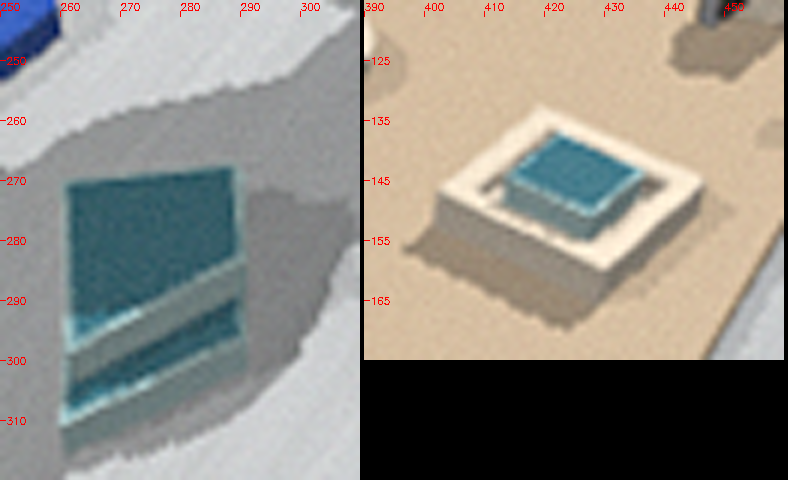

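The square lies flat in its mould. The short piece's top corners are at scene (261,271), (289,268), (290,283) and (262,298), with its slant facing the camera. I'll fit it, and the long piece too.

```bash
cat > fit.py <<'E'
from h import *
def fit(n,uv,body,z,g):
    uv=np.array(uv)-.42; body=np.array(body)/1e3
    def W(p): c,s=np.cos(p[2]),np.sin(p[2]); return np.c_[body@np.array([[c,s],[-s,c]])+p[:2],np.full(len(body),z)]
    s=least_squares(lambda p:(proj(n,W(p))-uv).ravel(),g); return s.x[:2]*1e3,np.degrees(s.x[2]),np.round(s.fun,1)
E
python3 - <<'E'
from fit import *
S=fit('scene',[(261.7,297.8),(290.5,283),(289.3,268),(260.8,270.7)],[(42.5,-30),(12.5,30),(-27.5,30),(-27.5,-30)],.036,[.54,-.37,-1]);print(S)
k=np.radians(S[1]);print('grip',S[0]-6*np.array([np.cos(k),np.sin(k)]))
print(fit('scene',[(261.3,308.7),(290.5,297)],[(57.5,-30),(27.5,30)],.018,[.54,-.37,-1]))
E
```

```text
(array([ 544.10579197, -368.31954594]), np.float64(-52.64908112212108), array([-0.6,  1.2,  0.7,  0.1,  0.5, -0.8, -0.5, -0.7]))
grip [ 540.46562137 -363.5499382 ]
(array([ 546.41226263, -366.52763608]), np.float64(-59.78153542995843), array([-1.3,  0.6,  1.4, -0.7]))
```

Request:
arm_command --pt "0 0 -1.2 -2.1 0.9 -0.5 0" --pt "0 0 -2.4 -4.3 1.8 -1 0" --pt "0 0 -3.6 -6.4 2.7 -1.5 0" --pt "0 0 -4.8 -8.6 3.7 -2 0" --pt "0 0 -6 -10.7 4.6 -2.5 0" --pt "0 0 -7.2 -12.9 5.5 -2.8 0" --pt "0 0 -8.4 -15 6.4 -2.8 0" --pt "0.5 -0.4 -9.6 -17.2 7.3 -2.8 0"

```text
t: 18.8
eef_pos: [0.6797, 0.0183, 0.161]
orientation: [[0.034, 0.999, 0.001], [0.999, -0.034, -0.001], [-0.001, 0.001, -1.0]]
force: [-0.1, -0.3, -0.7]
opening: 0.0857
```

Request:
arm_command --pt "0 0 6 -2.8 -0.3 0 0" --pt "0 0 12 -5.5 -0.6 0 0" --pt "0 0 18 -8.3 -0.9 0 0" --pt "0 0 18 -11 -1.2 0 0" --pt "0 0 18 -13.8 -1.6 0 0" --pt "0 0 18 -16.5 -2 0 0" --pt "0 0 18 -19.3 -2.6 0 0" --pt "0 0 18 -22.1 -3.2 0 0"

```text
t: 19.47
eef_pos: [0.6398, -0.2026, 0.1614]
orientation: [[0.341, 0.94, 0.001], [0.94, -0.341, -0.001], [-0.0, 0.001, -1.0]]
force: [0.6, 0.4, 0.0]
opening: 0.0854
```

```bash
python3 - <<'E'
from h import *
b=back('scene',np.array([(261.7,297.8),(290.5,283),(289.3,268),(260.8,270.7)])-.42,.036)*1e3
print(b.round(0).tolist()); e=np.diff(np.r_[b,b[:1]],axis=0);print(np.hypot(*e.T).round(),np.degrees(np.arctan2(e[:,1],e[:,0])).round(1))
im=cv2.imread('pics/scene_m2b.png'); g=cv2.cvtColor(im,6).astype(int)
hsv=cv2.cvtColor(im,40); m=((hsv[...,0]>88)&(hsv[...,0]<108)&(hsv[...,1]>100)).astype('u1'); m[:262]=0;m[320:]=0;m[:,:252]=0;m[:,298:]=0
print(m.sum()); 
for r in range(268,300,3):
    x=np.flatnonzero(m[r]); print(r,(x.min(),x.max()) if len(x) else None,end=' ')
E
python3 goto.py 542.5,-365,90,33 542.5,-365,27,33
```

```text
[[545.0, -418.0], [574.0, -361.0], [552.0, -331.0], [506.0, -366.0]]
[64. 37. 58. 65.] [  63.3  127.1 -142.8  -52.4]
690
268 (np.int64(284), np.int64(288)) 271 (np.int64(261), np.int64(288)) 274 (np.int64(262), np.int64(288)) 277 (np.int64(262), np.int64(288)) 280 (np.int64(262), np.int64(288)) 283 (np.int64(262), np.int64(286)) 286 (np.int64(262), np.int64(281)) 289 (np.int64(262), np.int64(275)) 292 (np.int64(262), np.int64(289)) 295 (np.int64(263), np.int64(289)) 298 (np.int64(273), np.int64(282)) t 19.47 p [ 639.8 -202.6  161.4] psi -19.9 q7 10.0 F [0.6 0.4 0. ] open 85.4
542.5,-365,90,33 -> [0.0, 0.0, -52.9] [-18.58, -3.61, 7.14]
542.5,-365,27,33 -> [0.0, 0.0, 0.0] [0.0, 0.0, 6.3]
```

Request:
arm_command --pt "0 0 -7 -2 -0.3 0 0" --pt "0 0 -14 -4.7 -0.8 0 0" --pt "0 0 -21 -7.5 -1.4 1 0" --pt "0 0 -28 -10.3 -2 2 0" --pt "0 0 -35 -13 -2.5 3.5 0" --pt "0 0 -42 -15.7 -3 5 0" --pt "0 0 -49 -17.8 -3.4 6.3 0" --pt "0 0 -56 -18.6 -3.6 7.1 0"

```text
t: 20.13
eef_pos: [0.5388, -0.3693, 0.0895]
orientation: [[-0.589, 0.808, -0.002], [0.808, 0.589, -0.002], [-0.001, -0.003, -1.0]]
force: [0.0, -0.4, 0.0]
opening: 0.0856
```

```bash
python3 goto.py 539.5,-363,60,37.3 539.5,-363,24,37.3
```

```text
t 20.13 p [ 538.8 -369.3   89.5] psi 36.1 q7 77.0 F [ 0.  -0.4  0. ] open 85.6
539.5,-363,60,37.3 -> [-0.2, 0.0, -1.2] [0.47, 0.44, 2.94]
539.5,-363,24,37.3 -> [0.0, 0.0, 0.0] [0.0, 0.0, 3.6]
```

Request:
arm_command --pt "0 0 -0.6 0.2 0.2 0.7 0" --pt "0 0 -1.2 0.5 0.4 1.5 0" --pt "0 0 -1.2 0.5 0.4 2.7 0" --pt "0 0 -1.2 0.5 0.4 4 0" --pt "0 0 -1.2 0.5 0.4 5.3 0" --pt "0 0 -1.2 0.5 0.4 6.2 0" --pt "0 0 -1.2 0.5 0.4 6.6 0" --pt "0 0 -1.2 0.5 0.4 6.6 0.1" --squeeze 45

```text
t: 20.8
eef_pos: [0.5385, -0.3623, 0.0218]
orientation: [[-0.606, 0.795, -0.004], [0.795, 0.606, -0.001], [0.002, -0.004, -1.0]]
force: [-0.1, -0.3, -0.1]
opening: 0.0776
```

Request:
arm_command --pt "0 0 0 0 0 0 0.15" --pt "0 0 0 0 0 0 0.2" --pt "0 0 0 0 0 0 0.3" --pt "0 0 0 0 0 0 0.4" --pt "0 0 0 0 0 0 0.6" --pt "0 0 0 0 0 0 0.8" --pt "0 0 0 0 0 0 1" --pt "0 0 0 0 0 0 1"

```text
t: 21.47
eef_pos: [0.539, -0.3626, 0.0229]
orientation: [[-0.606, 0.795, -0.003], [0.795, 0.606, -0.002], [0.0, -0.003, -1.0]]
force: [-1.2, 0.6, 5.7]
opening: 0.0586
```

```bash
python3 goto.py
python3 - <<'E'
from cell import optics
import cv2
cv2.imwrite('pics/g3.png',optics.snapshot('scene')['img'])
E
```

```text
t 21.47 p [ 539.  -362.6   22.9] psi 37.3 q7 78.0 F [-1.2  0.6  5.7] open 58.6
```

```bash
python3 goto.py 540,-355,140,2 560,-200,140,-45 515,-64,110,-94.2 515,-64,42,-94.2
```

```text
t 21.52 p [ 539.  -362.6   22.9] psi 37.3 q7 78.0 F [-0.1  1.1  5.3] open 58.2
540,-355,140,2 -> [-0.2, 0.0, 35.3] [0.55, 0.5, -11.71]
560,-200,140,-45 -> [0.0, 0.0, 47.0] [15.42, 2.54, 0.0]
515,-64,110,-94.2 -> [0.0, 0.0, 49.2] [6.43, -12.8, 3.0]
515,-64,42,-94.2 -> [0.0, 0.0, 0.0] [0.0, 0.0, 6.8]
```

Request:
arm_command --pt "0 0 0 0 0 -0.4 1" --pt "0 0 0 0 0 -1.2 1" --pt "0 0 0 0 0 -2.5 1" --pt "0 0 3 0 0 -4.5 1" --pt "0 0 9 0 0 -6.5 1" --pt "0 0 15 0 0 -8.5 1" --pt "0 0 21 0 0 -10.5 1" --pt "0 0 27 0 0 -11.7 1"

```text
t: 22.18
eef_pos: [0.5401, -0.3631, 0.1432]
orientation: [[-0.174, 0.985, 0.001], [0.985, 0.174, -0.003], [-0.003, -0.0, -1.0]]
force: [0.2, 0.3, -1.2]
opening: 0.0584
```

```bash
python3 goto.py 560,-200,140,-40 515,-64,110,-94.2 515,-64,42,-94.2; python3 look.py l3 scene,230,180,80,130,4
```

```text
t 22.18 p [ 540.1 -363.1  143.2] psi 10.0 q7 53.0 F [ 0.2  0.3 -1.2] open 58.4
560,-200,140,-40 -> [0.1, 0.2, 50.0] [15.72, 4.79, 0.27]
515,-64,110,-94.2 -> [0.0, 0.0, 54.2] [7.53, -12.19, 3.0]
515,-64,42,-94.2 -> [0.0, 0.0, 0.0] [0.0, 0.0, 6.8]
```

View pics/l3.png

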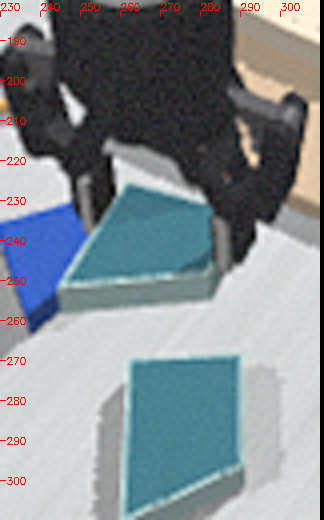

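The short piece is held level, with its pointed corner at scene (245,252). The long piece sits alone and undisturbed, corners (263,270), (290,269), (290,297), (261,309). Now to the tray.

Request:
arm_command --pt "0 0 6 1.5 0.4 0 1" --pt "0 0 12 3.5 1 0 1" --pt "0 0 18 5.7 1.7 0.1 1" --pt "0 0 24.5 7.9 2.4 0.1 1" --pt "0 0 31 10 3 0.2 1" --pt "0 0 37.5 12 3.6 0.2 1" --pt "0 0.1 44 14 4.2 0.3 1" --pt "0.1 0.2 50 15.7 4.8 0.3 1"

```text
t: 22.9
eef_pos: [0.5613, -0.1988, 0.141]
orientation: [[0.647, 0.763, 0.002], [0.763, -0.647, -0.0], [0.001, 0.001, -1.0]]
force: [0.3, -0.3, -1.9]
opening: 0.0584
```

Request:
arm_command --pt "0 0 6.7 1 -1.6 0.2 1" --pt "0 0 13.5 2 -3.2 0.6 1" --pt "0 0 20.2 3 -4.8 1 1" --pt "0 0 27 4 -6.4 1.5 1" --pt "0 0 33.8 5 -8 2 1" --pt "0 0 40.5 6 -9.6 2.5 1" --pt "0 0 47.3 6.8 -11 2.8 1" --pt "0 0 54 7.5 -12.2 3 1"

```text
t: 23.57
eef_pos: [0.5159, -0.0611, 0.1106]
orientation: [[0.997, -0.077, 0.001], [-0.077, -0.997, 0.001], [0.001, -0.001, -1.0]]
force: [-0.6, -0.3, -1.6]
opening: 0.0582
```

```bash
python3 goto.py 515,-64,42,-94.2;  python3 - <<'E'
from fit import *
print(fit('scene',[(261,308.8),(290.6,296.8),(290,269),(263,270)],[(57.5,-30),(27.5,30),(-42.5,30),(-42.5,-30)],.018,[.54,-.37,-1]))
b=back('scene',np.array([(261,308.8),(290.6,296.8),(290,269),(263,270)])-.4,.018)*1e3
print(b.round(0).tolist()); e=np.diff(np.r_[b,b[:1]],axis=0);print(np.hypot(*e.T).round(),np.degrees(np.arctan2(e[:,1],e[:,0])).round(1))
E
```

```text
t 23.57 p [515.9 -61.1 110.6] psi -94.4 q7 -62.0 F [-0.6 -0.3 -1.6] open 58.2
515,-64,42,-94.2 -> [-0.1, -0.0, -0.2] [-0.07, 0.31, 6.86]
(array([ 544.79307904, -369.33638899]), np.float64(-56.66386113446786), array([-1. ,  1.9,  0.6, -0.6,  1.2, -1. , -0.7, -0.8]))
[[551.0, -429.0], [585.0, -378.0], [546.0, -321.0], [499.0, -351.0]]
[62. 69. 56. 94.] [  56.6  124.4 -146.9  -56.5]
```

Request:
arm_command --pt "0 0 0 0 0.1 1 1" --pt "0 0 0 -0.1 0.3 2.3 1" --pt "0 0 0 -0.1 0.3 3.8 1" --pt "0 0 0 -0.1 0.3 5.1 1" --pt "0 0 0 -0.1 0.3 6 1" --pt "0 0 0 -0.1 0.3 6.5 1" --pt "0 0 0 -0.1 0.3 6.6 1" --pt "0 0 0 -0.1 0.3 6.6 1"

```text
t: 24.23
eef_pos: [0.5148, -0.0645, 0.0444]
orientation: [[0.997, -0.078, 0.0], [-0.078, -0.997, 0.001], [0.0, -0.001, -1.0]]
force: [-0.1, 0.1, -1.9]
opening: 0.0587
```

```bash
python3 goto.py 515,-64,32,-94.2; python3 look.py m3 scene,265,120,110,90,7
```

```text
t 24.23 p [514.8 -64.5  44.4] psi -94.5 q7 -56.0 F [-0.1  0.1 -1.9] open 58.7
515,-64,32,-94.2 -> [-0.1, -0.0, -0.3] [0.02, -0.05, 1.24]
```

View pics/m3.png

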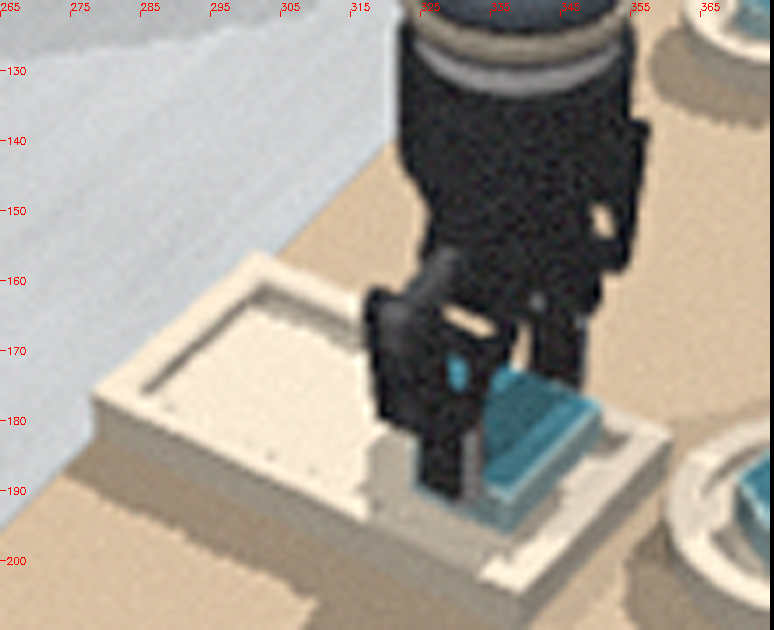

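Run:
```python
from h import *
P=back('scene',np.array([(338.1,195.7),(351,180.6)])-.42,.0395)*1e3
T=back('scene',np.array([(360.5,182.3),(339.4,204.9),(278.3,176.4),(301.8,156.3)])-.42,.035)*1e3
c=T.mean(0);k=np.radians(-4.4);R=np.array([[np.cos(k),np.sin(k)],[-np.sin(k),np.cos(k)]])
print(c,((T-c)@R.T).round(1).tolist(),((P-c)@R.T).round(1).tolist())
P2=back('scene',np.array([(336.7,190.9),(350.3,177.2)])-.42,.0575)*1e3;print(((P2-c)@R.T).round(1).tolist())
```

```text
[462.54445423 -60.42493043] [[90.3, 49.0], [91.5, -48.2], [-90.6, -50.0], [-91.1, 49.3]] [[74.1, -27.6], [70.2, 36.4]]
[[72.6, -32.1], [72.4, 28.2]]
```

In the tray frame the plate's square end is at about +73 mm (recess end +80) and it is centred across to about 2 mm. Lowering.

Request:
arm_command --pt "0 0 -0.2 0 0 0.25 1" --pt "0 0 -0.2 0 0 0.5 1" --pt "0 0 -0.2 0 0 0.7 1" --pt "0 0 -0.2 0 0 0.9 1" --pt "0 0 -0.2 0 0 1.05 1" --pt "0 0 -0.2 0 0 1.15 1" --pt "0 0 -0.2 0 0 1.22 1" --pt "0 0 -0.2 0 0 1.27 1"

```text
t: 24.95
eef_pos: [0.5151, -0.0644, 0.032]
orientation: [[0.997, -0.074, 0.001], [-0.074, -0.997, 0.001], [0.001, -0.001, -1.0]]
force: [-0.0, -0.9, -1.5]
opening: 0.0584
```

Request:
arm_command --pt "0 0 0 0 0 0.03 1" --pt "0 0 0 0 0 0.06 1" --pt "0 0 0 0 0 0.09 1" --pt "0 0 0 0 0 0.09 1"

```text
t: 25.28
eef_pos: [0.5151, -0.0644, 0.0319]
orientation: [[0.997, -0.074, 0.001], [-0.074, -0.997, 0.002], [0.001, -0.002, -1.0]]
force: [-2.9, 1.7, 7.6]
opening: 0.0586
```

Request:
arm_command --pt "0 0 0 0 0 0 0.28" --pt "0 0 0 0 0 0 0.15" --pt "0 0 0 0 0 0 0" --pt "0 0 0 0 0 0 0" --pt "0 0 0 0 0 -1 0" --pt "0 0 0 0 0 -3 0" --pt "0 0 0 0 0 -6 0" --pt "0 0 0 0 0 -9 0"

```text
t: 25.95
eef_pos: [0.5143, -0.0649, 0.1229]
orientation: [[0.997, -0.075, -0.001], [-0.075, -0.997, 0.001], [-0.001, -0.001, -1.0]]
force: [1.5, 0.3, 0.8]
opening: 0.0851
```

```bash
python3 goto.py 560,-180,140,-40 545,-355,110,10 543,-369,70,33.7 543,-369,4,33.7
```

```text
t 25.95 p [514.3 -64.9 122.9] psi -94.3 q7 -63.0 F [1.5 0.3 0.8] open 85.1
560,-180,140,-40 -> [-0.1, -0.0, -54.3] [5.42, 11.14, -1.73]
545,-355,110,10 -> [0.0, 0.0, -50.0] [-14.37, 10.1, 3.0]
543,-369,70,33.7 -> [0.0, 0.0, -23.7] [-1.34, -0.44, 4.0]
543,-369,4,33.7 -> [0.0, 0.0, 0.0] [0.0, 0.0, 6.6]
```

Request:
arm_command --pt "0 0 -6.5 0.5 1.2 -0.5 0" --pt "0 0 -13 1.2 2.6 -1 0" --pt "0 0 -20 2 4 -1.5 0" --pt "0 0 -27 2.7 5.5 -1.7 0" --pt "0 0 -34 3.4 7 -1.7 0" --pt "0 0 -41 4.1 8.5 -1.7 0" --pt "0 0 -48 4.8 10 -1.7 0" --pt "0 0 -54.3 5.4 11.1 -1.7 0"

```text
t: 26.62
eef_pos: [0.5599, -0.1815, 0.1405]
orientation: [[0.64, 0.769, 0.0], [0.769, -0.64, 0.0], [0.0, -0.0, -1.0]]
force: [-0.3, -1.0, 0.5]
opening: 0.0854
```

Request:
arm_command --pt "0 0 -6 -1.8 1.3 0.1 0" --pt "0 0 -12 -3.6 2.5 0.3 0" --pt "0 0 -18.5 -5.4 3.8 0.6 0" --pt "0 0 -25 -7.2 5 1 0" --pt "0 0 -31 -9 6.3 1.5 0" --pt "0 0 -37 -10.8 7.6 2 0" --pt "0 0 -43.5 -12.6 8.8 2.5 0" --pt "0 0 -50 -14.4 10.1 3 0"

```text
t: 27.28
eef_pos: [0.5449, -0.3581, 0.1108]
orientation: [[-0.183, 0.983, -0.0], [0.983, 0.183, -0.0], [-0.0, -0.0, -1.0]]
force: [-0.0, -1.3, 0.3]
opening: 0.0856
```

```bash
python3 goto.py 543.5,-369,60,33.7
```

```text
t 27.28 p [ 544.9 -358.1  110.8] psi 10.5 q7 53.0 F [-0.  -1.3  0.3] open 85.6
543.5,-369,60,33.7 -> [-0.0, 0.0, -23.2] [-1.04, -0.34, 5.08]
```

Request:
arm_command --pt "0 0 -6 -0.3 -0.1 1 0" --pt "0 0 -12 -0.6 -0.2 2.2 0" --pt "0 0 -18 -0.9 -0.3 3.5 0" --pt "0 0 -23.2 -1 -0.3 4.6 0" --pt "0 0 -23.2 -1 -0.3 5.1 0" --pt "0 0 -23.2 -1 -0.3 5.1 0"

```text
t: 27.78
eef_pos: [0.5428, -0.3683, 0.0589]
orientation: [[-0.553, 0.833, -0.003], [0.833, 0.553, 0.0], [0.002, -0.002, -1.0]]
force: [-0.7, -0.4, -0.1]
opening: 0.0851
```

```bash
python3 goto.py 543.5,-369,5,33.7
```

```text
t 27.78 p [ 542.8 -368.3   58.9] psi 33.6 q7 75.0 F [-0.7 -0.4 -0.1] open 85.1
543.5,-369,5,33.7 -> [-0.1, -0.1, -0.1] [-0.1, 0.03, 5.39]
```

Request:
arm_command --pt "0 0 0 -0.1 0 1.2 0" --pt "0 0 0 -0.1 0 2.6 0" --pt "0 0 0 -0.1 0 4 0" --pt "0 0 0 -0.1 0 5 0" --pt "0 0 0 -0.1 0 5.3 0" --pt "0 0 0 -0.1 0 5.4 0.05" --pt "0 0 0 -0.1 0 5.4 0.15" --pt "0 0 0 -0.1 0 5.4 0.2" --squeeze 55

```text
t: 28.45
eef_pos: [0.5436, -0.3695, 0.0054]
orientation: [[-0.553, 0.833, -0.002], [0.833, 0.553, -0.0], [0.001, -0.001, -1.0]]
force: [0.3, -0.2, 0.3]
opening: 0.0682
```

Request:
arm_command --pt "0 0 0 0 0 0 0.3" --pt "0 0 0 0 0 0 0.4" --pt "0 0 0 0 0 0 0.6" --pt "0 0 0 0 0 0 0.8" --pt "0 0 0 0 0 0 1" --pt "0 0 0 0 0 0 1"

```text
t: 28.95
eef_pos: [0.5442, -0.37, 0.0066]
orientation: [[-0.553, 0.833, -0.0], [0.833, 0.553, -0.001], [-0.001, -0.001, -1.0]]
force: [-0.9, 0.5, 5.5]
opening: 0.0583
```

```bash
python3 goto.py 543,-360,120,40 560,-200,140,62 429.5,-57,110,85.6
```

```text
t 28.95 p [ 544.2 -370.     6.6] psi 33.6 q7 76.0 F [-0.9  0.5  5.5] open 58.3
543,-360,120,40 -> [-0.0, 0.0, -6.4] [0.89, 0.44, -11.34]
560,-200,140,62 -> [0.0, 0.0, -22.0] [11.16, 11.59, -2.0]
429.5,-57,110,85.6 -> [0.0, 0.0, -23.6] [18.24, 6.5, 3.0]
```

Request:
arm_command --pt "0 0 0 0 0 -0.4 1" --pt "0 0 0 0 0 -1.2 1" --pt "0 0 0 0 0 -2.5 1" --pt "0 0 -1 0.1 0 -4.5 1" --pt "0 0 -2 0.3 0.1 -6.5 1" --pt "0 0 -3.5 0.5 0.2 -8.5 1" --pt "0 0 -5 0.7 0.3 -10.3 1" --pt "0 0 -6.4 0.9 0.4 -11.3 1"

```text
t: 29.62
eef_pos: [0.5435, -0.3608, 0.1229]
orientation: [[-0.643, 0.766, 0.003], [0.766, 0.643, -0.003], [-0.005, 0.001, -1.0]]
force: [-0.3, -0.8, -2.1]
opening: 0.0582
```

```bash
python3 goto.py 520,-200,130,62 429.1,-57.8,110,85.8
```

```text
t 29.62 p [ 543.5 -360.8  122.9] psi 40.0 q7 78.0 F [-0.3 -0.8 -2.1] open 58.2
520,-200,130,62 -> [-0.0, 0.3, -22.0] [13.82, 8.54, -0.77]
429.1,-57.8,110,85.8 -> [0.0, 0.0, -23.8] [14.7, 8.29, 2.0]
```

Request:
arm_command --pt "0 0 -2 1.3 0.8 -0.1 1" --pt "0 0 -5 3 1.9 -0.2 1" --pt "0 0 -8 5 3.1 -0.4 1" --pt "0 0 -11 6.8 4.2 -0.5 1" --pt "0 0 -14 8.6 5.3 -0.6 1" --pt "0 0 -17 10.4 6.4 -0.7 1" --pt "0 0.1 -20 12.2 7.5 -0.8 1" --pt "0 0.3 -22 13.8 8.5 -0.8 1"

```text
t: 30.28
eef_pos: [0.5188, -0.1977, 0.13]
orientation: [[-0.885, 0.465, -0.002], [0.465, 0.885, 0.001], [0.002, 0.0, -1.0]]
force: [0.3, -0.1, -2.1]
opening: 0.0579
```

Request:
arm_command --pt "0 0 -3 1.9 1.1 0.1 1" --pt "0 0 -6 3.9 2.2 0.3 1" --pt "0 0 -9 5.9 3.3 0.6 1" --pt "0 0 -12.5 7.9 4.4 1 1" --pt "0 0 -16 9.9 5.5 1.3 1" --pt "0 0 -19 11.8 6.6 1.6 1" --pt "0 0 -22 13.5 7.6 1.9 1" --pt "0 0 -23.8 14.7 8.3 2 1"

```text
t: 30.95
eef_pos: [0.4252, -0.0538, 0.1098]
orientation: [[-0.998, 0.063, -0.004], [0.063, 0.998, 0.002], [0.004, 0.001, -1.0]]
force: [-0.4, 0.3, -2.1]
opening: 0.058
```

```bash
python3 goto.py 429.1,-57.8,70,85.8 429.1,-57.8,46,85.8
```

```text
t 30.95 p [425.2 -53.8 109.8] psi 86.4 q7 88.0 F [-0.4  0.3 -2.1] open 58.0
429.1,-57.8,70,85.8 -> [0.1, -0.2, 0.6] [-0.43, -0.38, 3.98]
429.1,-57.8,46,85.8 -> [0.0, 0.0, 0.0] [0.0, 0.0, 2.4]
```

Lower to 57 mm (underside about 50 mm, just above the short piece's top at 45 mm) and check.

Request:
arm_command --pt "0 0 0.3 -0.2 -0.2 1 1" --pt "0.1 -0.1 0.6 -0.4 -0.4 2.2 1" --pt "0.1 -0.2 0.6 -0.4 -0.4 3.5 1" --pt "0.1 -0.2 0.6 -0.4 -0.4 4.5 1" --pt "0.1 -0.2 0.6 -0.4 -0.4 5.1 1" --pt "0.1 -0.2 0.6 -0.4 -0.4 5.3 1" --pt "0.1 -0.2 0.6 -0.4 -0.4 5.3 1"

```text
t: 31.53
eef_pos: [0.4286, -0.0578, 0.0565]
orientation: [[-0.997, 0.074, -0.001], [0.074, 0.997, -0.0], [0.001, -0.0, -1.0]]
force: [0.1, 0.3, -1.0]
opening: 0.0579
```

```bash
python3 goto.py 429.1,-57.8,34,85.8; python3 look.py m4 scene,265,120,110,90,7
```

```text
t 31.53 p [428.6 -57.8  56.5] psi 85.8 q7 88.0 F [ 0.1  0.3 -1. ] open 57.9
429.1,-57.8,34,85.8 -> [-0.0, -0.1, -0.0] [-0.05, 0.01, 2.25]
```

View pics/m4.png

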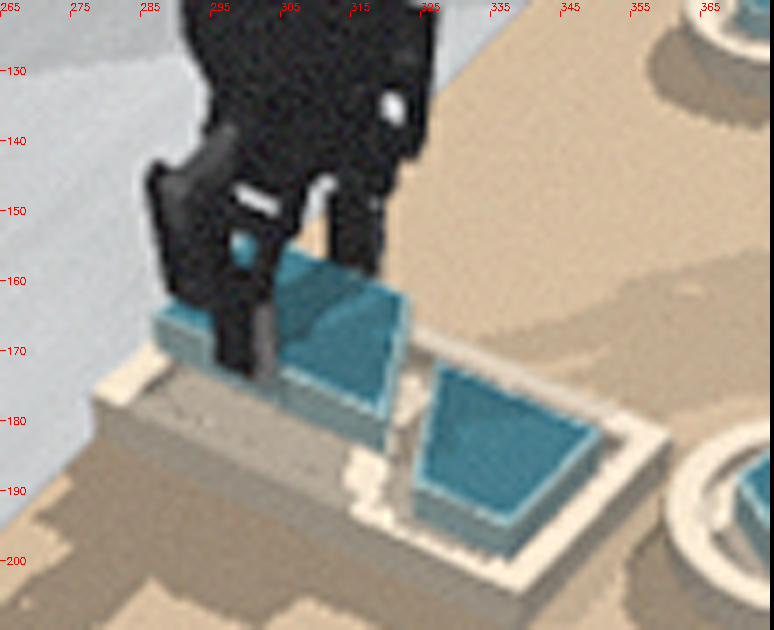

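Run:
```python
from h import *
c=np.array([462.5,-60.4]);k=np.radians(-4.4);R=np.array([[np.cos(k),np.sin(k)],[-np.sin(k),np.cos(k)]])
f=lambda uv,z:((back('scene',265*np.array([1,0])+120*np.array([0,1])+np.array(uv)/7-.43,z)*1e3-c)@R.T).round(1).tolist()
print('long top: tip100, sq-near, slant far',f([(385,412),(155,318),(408,298)],.0679))
print('long bottom: tip100, sq-near',f([(386,450),(158,346)],.0499))
print('short top: slant near, sq near, sq far, slant far',f([(415,485),(506,524),(601,432),(437,362)],.045))
```

```text
long top: tip100, sq-near, slant far [[22.5, -29.0], [-73.0, -33.9], [-6.4, 26.4]]
long bottom: tip100, sq-near [[22.3, -28.1], [-76.7, -28.9]]
short top: slant near, sq near, sq far, slant far [[37.6, -32.7], [74.1, -31.3], [75.2, 27.2], [6.8, 25.8]]
```

In the tray frame the long piece spans x = −76…+23, clear of the short piece's slant by about 12 mm, with both inside the recess. Lowering.

Request:
arm_command --pt "0 0 0 0 0 0.4 1" --pt "0 0 0 0 0 0.9 1" --pt "0 0 0 0 0 1.3 1" --pt "0 0 0 0 0 1.65 1" --pt "0 0 0 0 0 1.9 1" --pt "0 0 0 0 0 2.05 1" --pt "0 0 0 0 0 2.15 1" --pt "0 0 0 0 0 2.22 1"

```text
t: 32.25
eef_pos: [0.429, -0.0579, 0.0346]
orientation: [[-0.997, 0.074, -0.0], [0.074, 0.997, -0.0], [0.0, -0.0, -1.0]]
force: [-0.2, -0.8, -3.1]
opening: 0.0584
```

Request:
arm_command --pt "0 0 0 0 0 0.03 1" --pt "0 0 0 0 0 0.06 1" --pt "0 0 0 0 0 0.06 1"

```text
t: 32.5
eef_pos: [0.429, -0.0579, 0.0341]
orientation: [[-0.997, 0.074, -0.0], [0.074, 0.997, -0.0], [0.0, -0.0, -1.0]]
force: [-0.4, -0.2, -2.5]
opening: 0.0581
```

Request:
arm_command --pt "0 0 0 0 0 0.03 1" --pt "0 0 0 0 0 0.06 1" --pt "0 0 0 0 0 0.09 1" --pt "0 0 0 0 0 0.09 1"

```text
t: 32.83
eef_pos: [0.4292, -0.0579, 0.0335]
orientation: [[-0.997, 0.074, -0.0], [0.074, 0.997, -0.0], [-0.0, -0.0, -1.0]]
force: [-1.5, -0.6, 3.0]
opening: 0.0582
```

Contact. Release and retreat clear.

Request:
arm_command --pt "0 0 0 0 0 0.02 0.28" --pt "0 0 0 0 0 0 0.15" --pt "0 0 0 0 0 0 0" --pt "0 0 0 0 0 0 0" --pt "0 0 0 0 0 -1 0" --pt "0 0 0 0 0 -3 0" --pt "0 0 0 0 0 -6 0" --pt "0 0 0 0 0 -9 0"

```text
t: 33.5
eef_pos: [0.4283, -0.0578, 0.124]
orientation: [[-0.997, 0.074, -0.002], [0.074, 0.997, -0.0], [0.002, -0.0, -1.0]]
force: [0.6, 0.9, -0.1]
opening: 0.0852
```

Request:
arm_command --pt "0 0 0 2 -3 -1 0" --pt "0 0 0 0 -6 -2 0" --pt "0 0 0 -2 -9 -3 0" --pt "0 0 0 -4 -12 -4 0" --pt "0 0 0 -6 -15 -4 0" --pt "0 0 0 -7 -18 -4 0" --pt "0 0 0 -8 -20 -4 0" --pt "0 0 0 -8 -20 -4 0"

```text
t: 34.17
eef_pos: [0.4942, -0.2688, 0.1639]
orientation: [[-0.997, 0.08, -0.001], [0.08, 0.997, -0.004], [0.001, -0.004, -1.0]]
force: [0.3, -0.3, 0.1]
opening: 0.085
```

```bash
python3 goto.py; python3 look.py fin scene,265,100,190,115,4
```

```text
t 34.17 p [ 494.2 -268.8  163.9] psi 85.4 q7 113.0 F [ 0.3 -0.3  0.1] open 85.0
```

View pics/fin.png

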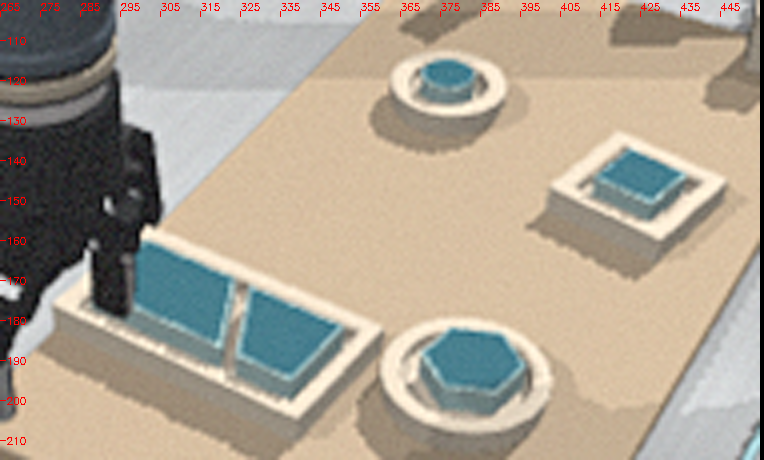

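The final picture shows all four pieces flat in their recesses: disc (376,119), square (424,147), long (308,172) and short (337,186) with their slants facing. The hexagon at (382,191) is unchanged. The arm is clear of everything, so I'm handing in.

```bash
python3 -c "
from cell import job;print(job.sign_off())"
```

```text
the job is handed in; nothing more can be done
None
```

I unstacked the glass from the top and laid each piece in its mould: disc, square, then the short and long slant-ended plates in the tray with their slants facing. I handed the job in at about 34 s. Each piece was lowered until it touched the recess floor (about 3–8 N) at the height I expected, and only then released.

- **Final picture:** it shows all four pieces flat in their recesses, a gap of about 12 mm between the two slants, the hexagon unchanged, and the gripper open and clear. In that view the arm hid the far-left end of the long piece. I placed that end at about 4 mm inside the recess from the picture just before lowering it.
- **Disagreements:**
  - The two cameras differed by 4–8 mm on positions, so I worked from averages and checked each piece over its mould before release.
  - The disc and square sit about 2–3 mm off centre, and the gripper opening read about 1.5–2 mm low. Neither affected the placing.
- **Slip:** I turned the empty gripper the wrong way once between pieces, without touching anything.

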